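# Slide a stalled tube carrier round the track corner and snap it into its dock

## Robot

A 6-joint arm with a two-finger parallel gripper is mounted at the origin on the work surface. World frame = base frame: x ahead of the robot, y to its left, z up, the work surface at z = 0. Lengths are in m, angles in rad, forces in N, time in s.
With the tool pointing down it reaches from about 0.275 to 0.85 m from the base axis. Payload 19 kg.
Tool frame: the origin (TCP) lies at the very end of the fingers, on their centre line; the grasp point (between the pads) lies 19 mm behind it (arm.tcp_to_grasp is the x of the grasp point in the tool frame, in m); x points along the fingers, y is the direction in which the jaws open and shut, and the axes are right-handed (so a half turn about x gives the same grasp; the last joint's range is limited). The gripper opens to 85 mm and grips with 20 to 120 N. Pads are 22 mm wide; open, the fingers measure 114 mm over their backs; the gripper's body (76 mm by 85 mm) begins 54 mm behind the grasp point. The pads swing forward as they close: fully open they stand 13 mm farther back than shut.
Start: joints at [-1.369, 0.15, 1.437, -0, 1.554, -0.134], TCP at [0.189, -0.543, 0.195] pointing down, gripper open.
Joint ranges: [-2.8, 2.8], [-0.68, 2.1], [0.12, 2.68], [-1.39, 4.53], [0.16, 2.79], [-2.81, 2.81]. Speed limits (rad/s): [1.89, 1.89, 2.22, 3.01, 3.01, 3.01].

## Interface

Orientations are given as a unit quaternion [w, x, y, z].
In Python, from cell import arm, set_gripper, kin, vision, job_done, telemetry gives the robot as it stands. Calls block until the motion is done:
- arm.move_pose(position, orientation): joint-space move of the TCP to a pose.
- arm.move_linear(position, frame=None, velocity=0.15, until_force=None): straight line of the TCP; frame=None keeps the orientation; velocity is the mean speed in m/s. With until_force (N) it stops when the force on the tool has changed by that much, and returns True; else False.
- arm.movej(angles): joint-space move.
- set_gripper(opening, force=None): finger opening in m; force is the grip in N (None keeps the last); returns when the fingers have stopped.
- arm.hold(seconds).
- kin.inverse_kinematics(position, orientation): joint angles nearest the present ones, or None.
- vision.camera(name): name is "scene" or "top"; returns a dict with "color" (420x560x3 uint8, red, green, blue), "z_map" (420x560 float32, m along the optical axis (not along the pixel's ray), 0 where there is no reading), "camera_matrix" (3x3 intrinsics, pixels), "rvec" (rotation vector, rad) and "tvec" (3), from world to camera coordinates, as OpenCV has them. Camera axes: x right, y down, z forward; pixel columns grow to the right and rows downward; lengths in m; the calibration is good to about 2 mm. A picture is of the moment at which its call begins.
A pose or a line that the arm cannot do raises arm.MotionError and nothing moves.
- job_done(): hands the job in, once; it reports no verdict.
Readings, each from a call of its own:
- telemetry.current_time(): time.
- telemetry.current_joint_positions(): joint angles.
- telemetry.current_joint_vel(): joint speeds.
- telemetry.current_tau(): joint torques, N m.
- telemetry.current_position(): TCP position.
- telemetry.current_tool_rot(): TCP orientation.
- telemetry.current_wrist_force(): force on the tool from outside, world axes, zero at the start.
- telemetry.current_torque(): the same for the moment, N m.
- telemetry.current_width(): finger opening in m.
Only numpy, scipy, OpenCV 4.12 (cv2) and the standard library are available. Lean on these libraries where they do the work, as an engineer would, in place of code of your own. Each camera call takes 0.05 s, during which the arm holds its last target.

## Task

The white two-tube carrier has stalled on the infeed lane of the sample transport track. Slide it along its lane, round the corner and on into the dock at the end of the other lane until the dock's spring pawl snaps into the notch in its side and holds it there. Push gently so that it neither jams against the rails nor is rammed into the dock, do not lift or tip it, and leave the things standing on and beside the track's plate where they are.

Things in the scene. Friction and masses are not known exactly. Their poses are not given: they have to be found in the camera images.
- carrier_mid (a point): Centre, half-way up, of the carrier: white block 68 mm long (x, along the lane), 44 wide (y), 42 high, 0.2 to 0.3 kg, friction about 0.3. Ends rounded (corner radius 14) with a 16 mm flat in the middle. A notch in each side at mid-length, 18 long, 9 deep, full height. Two tubes stand in it 17 mm ahead of and behind the centre, blue caps 19 mm wide, to 28 mm above the block.
- track: Aluminium plate with a two-rail lane that turns 90 degrees left. Origin: centre of the bend, at bench level; x = infeed direction, y = exit direction, z up. Plate top (deck) 30 mm above the bench, rail tops at 44 mm. A drive disc (radius 37 mm), to 49 mm high, stands at the origin; a black reader, to 75 mm high, outside the exit lane; a small motor box by the infeed's outer rail, to 60 mm.
- bend_start (a point): On the deck, lane centreline, where the straight infeed ends and the bend begins: (0, -85, 30) mm in the track's frame. The infeed comes from x = -155 mm along +x, rails 47 mm apart. The carrier starts 50 to 85 mm before this point. Pushed from behind, always along the lane, it runs with 1 to 3 N; pushed straight on into the bend it jams. Over 25 N on the rails is too much.
- bend_end (a point): On the deck, lane centreline, where the bend (a quarter circle of 85 mm radius about the track's origin) ends and the exit lane begins: (85, 0, 30) mm in the track's frame; the exit runs on along +y to the dock, rails 47 mm apart. The carrier has 3 mm of side play in the straights, about 1.5 mm in the bend.
- dock: Bed of the dock. Origin on the exit's centreline at deck height, 55 mm past bend_end; x = exit direction, y = inside of the bend. A carriage with sprung head and pawl (highest point 82 mm over the bench) is clamped on it at a setting of 0 to 24 mm along x, NOT reported: see or feel it. Home = latched carrier's centre = the setting along x. Keep under 20 N; force climbs fast once the head bottoms.
- dock_end (a point): Far end of the dock's bed, on the centreline, 95 mm past its origin. How the dock feels: head met 8 mm before home with 1.5 N, rising 0.5 N per mm; pawl (inside of the bend, 46 to 56 mm above the bench, over the rail) snaps into the notch about 3 mm past home at a push of 7 to 9 N; head bottoms 6 mm past home at 9 to 11 N. Let go: latched, it springs back on to the pawl; not latched, further.
- puck: Bystander: round white single-tube puck, 44 mm across, 60 mm high with its tube, on the plate inside the bend. Origin under its centre.
- dish: Bystander: clear round dish, 63 mm across, 14 mm high, on the plate. Origin under its centre.
- reagent: Bystander: brown bottle, 44 mm across, 85 mm high, on the bench right of the plate. Origin under its centre.
- pen: Bystander: marker pen, 115 mm long, 13 mm thick, lying on the bench left of the plate. Origin under its middle.

How it is judged:
By the outcome, as a careful person would: the job done as asked, in the order asked, and still so for the second after the job is handed in, with the robot touching nothing.
It also fails if it takes over 64 s, if anything falls off the work surface, if the arm or the gripper's body presses on something with over 40 N, if the wrist force passes 120 N, or if a joint passes its speed limit or range.

## Working session

There is one attempt and no reset: what is moved stays moved. The work goes in short steps, each a Python script; the robot and the scene stay as the last script left them, time stands still between calls to the robot, and variables do not carry over. Pictures are saved under pics/ and viewed, and the job is handed in when it is done.

```bash
ls; mkdir -p pics; python3 - <<'E'
from cell import arm, set_gripper, kin, vision, job_done, telemetry
import cv2, numpy as np
for n in ("scene","top"):
    d=vision.camera(n)
    cv2.imwrite(f"pics/{n}0.png", d["color"][:,:,::-1])
    np.savez(f"{n}0.npz", **d)
    R=cv2.Rodrigues(d["rvec"])[0]
    print(n, d["camera_matrix"].tolist(), (-R.T@d["tvec"].ravel()).round(3), R.round(3).tolist())
print(telemetry.current_time(), telemetry.current_position(), telemetry.current_tool_rot(), arm.tcp_to_grasp)
E
```

```text
pics
scene [[417.63748058188924, 0.0, 278.04044783403964], [0.0, 417.63748058188924, 214.88654389785978], [0.0, 0.0, 1.0]] [0.88  0.55  0.618] [[-0.856, 0.517, 0.006], [0.349, 0.585, -0.732], [-0.382, -0.625, -0.681]]
top [[394.40085988214366, 0.0, 280.7692755340532], [0.0, 394.40085988214366, 205.85230300416737], [0.0, 0.0, 1.0]] [0.484 0.009 0.818] [[-0.012, -0.999, -0.044], [-0.99, 0.018, -0.143], [0.144, 0.042, -0.989]]
0.1 [ 0.18940591 -0.54264937  0.19466635] [-0.11780637 -0.69714152 -0.11854768  0.69718133] -0.0187
```

View pics/scene0.png

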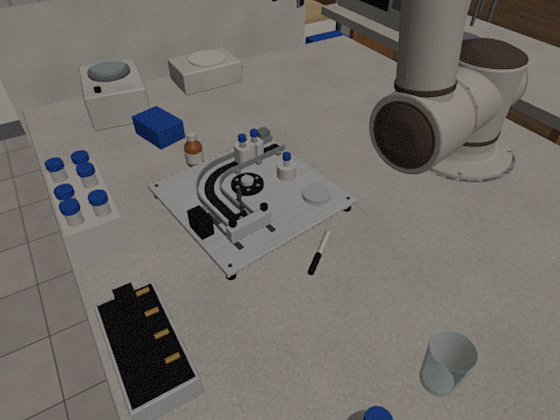

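View pics/top0.png

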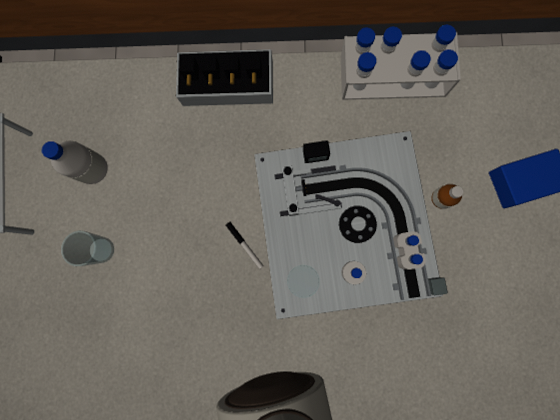

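The top view shows the plate (256–445, 132–318), with the carrier on the infeed at about (411,250), the drive disc at (358,224), the dock at about (300,190), the puck at (354,273) and the dish at (303,281). I'll enlarge both views to get accurate positions.

```bash
python3 - <<'E'
import cv2, numpy as np
d=np.load("top0.npz"); c=d["color"][120:330,240:470,::-1]
cv2.imwrite("pics/top0z.png", cv2.resize(cv2.convertScaleAbs(c,alpha=1.3),None,fx=3,fy=2.85,interpolation=cv2.INTER_CUBIC) if 0 else cv2.resize(c,(690,630)[:2] if 0 else (657,600),interpolation=cv2.INTER_CUBIC))
d=np.load("scene0.npz"); c=d["color"][110:290,140:370,::-1]
cv2.imwrite("pics/scene0z.png", cv2.resize(c,(766,600),interpolation=cv2.INTER_CUBIC))
E
```

```text
(no output)
```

View pics/top0z.png

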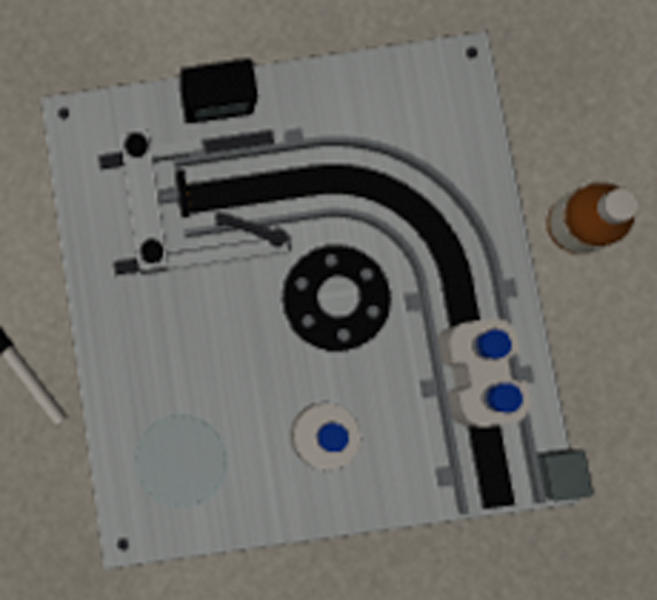

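View pics/scene0z.png

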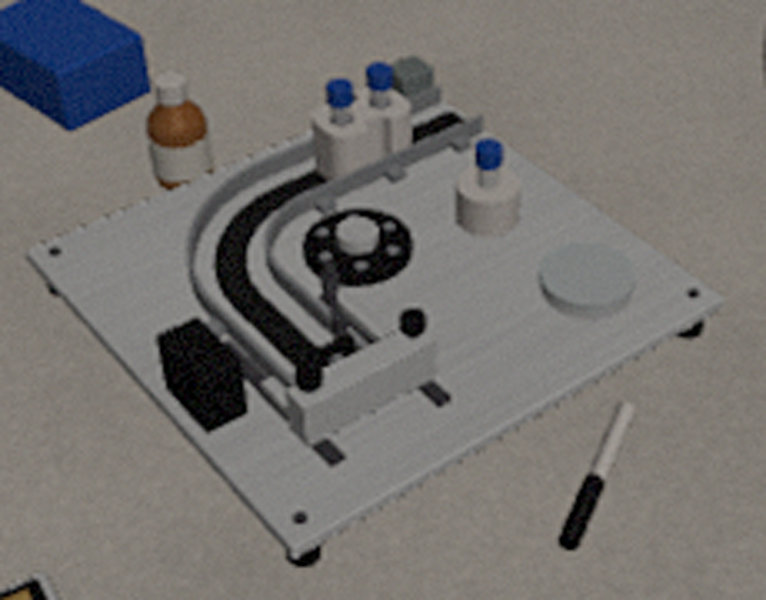

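```bash
cat > h.py <<'E'
import numpy as np, cv2
def ortho(d,z,x0,x1,y0,y1,res=0.0005):
    # rows: x descending (up=+x), cols: y descending (left=+y)
    xs=np.arange(x1,x0,-res); ys=np.arange(y1,y0,-res)
    X,Y=np.meshgrid(xs,ys,indexing='ij')
    P=np.stack([X,Y,np.full_like(X,z)],-1).reshape(-1,3)
    p,_=cv2.projectPoints(P,d["rvec"],d["tvec"],d["camera_matrix"],None)
    m=p.reshape(X.shape+(2,)).astype(np.float32)
    return cv2.remap(d["color"],m[...,0],m[...,1],cv2.INTER_CUBIC),xs,ys
def pix2plane(d,u,v,z):
    R=cv2.Rodrigues(d["rvec"])[0]; C=-R.T@d["tvec"].ravel()
    r=R.T@np.linalg.solve(d["camera_matrix"],np.array([u,v,1.0]))
    s=(z-C[2])/r[2]; return C+s*r
E
python3 - <<'E'
import numpy as np, cv2
from h import *
d=dict(np.load("top0.npz"))
# plate extents
for uv in [(256,154),(410,132),(446,295),(277,318)]: print(pix2plane(d,*uv,0.03).round(3))
o,xs,ys=ortho(d,0.03,0.22,0.64,-0.34,0.10)
print(o.shape)
b=o[:,:,::-1].copy()
h,w=b.shape[:2]
im=cv2.resize(b,(int(w*600/h),600))
cv2.imwrite("pics/ortho0.png",im)
E
```

```text
[0.707 0.092 0.03 ]
[ 0.746 -0.224  0.03 ]
[ 0.419 -0.273  0.03 ]
[0.378 0.052 0.03 ]
(841, 881, 3)
```

View pics/ortho0.png

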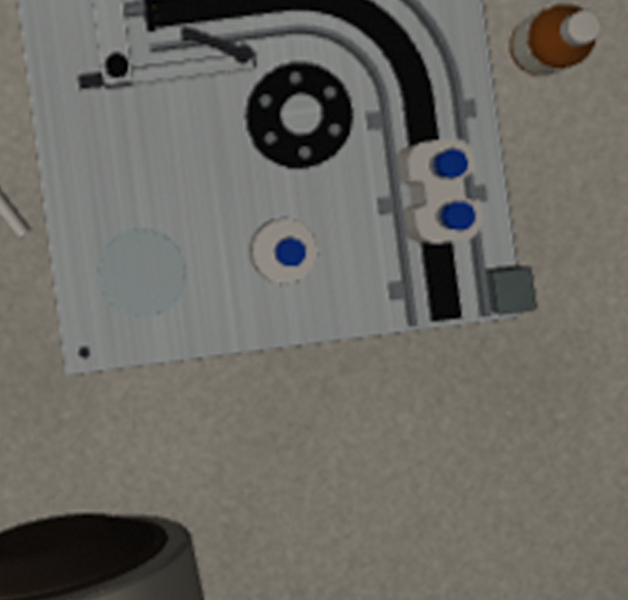

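```bash
cat > fit.py <<'E'
import numpy as np, cv2
from scipy.optimize import least_squares
from h import *
d=dict(np.load("top0.npz"))
o,xs,ys=ortho(d,0.03,0.36,0.76,-0.32,0.11)
g=cv2.cvtColor(o,cv2.COLOR_RGB2GRAY)
hsv=cv2.cvtColor(o,cv2.COLOR_RGB2HSV)
m=(g<35).astype(np.uint8)
n,lab,st,ce=cv2.connectedComponentsWithStats(m)
comps=[]
for i in range(1,n):
    if st[i,4]>600:
        r,c=ce[i][1],ce[i][0]
        print(i,st[i], "world", (xs[int(r)]).round(4),(ys[int(c)]).round(4))
# disc fit at z=.049
o2,xs2,ys2=ortho(d,0.049,0.36,0.76,-0.32,0.11)
E
python3 fit.py
python3 - <<'E'
import numpy as np
z=np.load("top0.npz")["z_map"]
print(z[190:200,340:345])
E
```

```text
2 [ 230   55  108   92 7851] world 0.7105 -0.031
4 [149 162  31  33 766] world 0.6715 0.0285
5 [ 264  164   95   25 1197] world 0.672 -0.045
7 [  221   214   414   230 20794] world 0.619 -0.1195
10 [ 278  281   96   46 1117] world 0.6085 -0.0535
13 [170 316  29  32 723] world 0.5945 0.0185
18 [  367   330   147   145 12107] world 0.559 -0.109
24 [ 613  581   53  108 4236] world 0.443 -0.2095
[[0.79510313 0.79858667 0.7964705  0.7941431  0.7988612 ]
 [0.79504395 0.79467046 0.7950971  0.79753125 0.7946268 ]
 [0.79285204 0.7946792  0.79497737 0.7965661  0.79896337]
 [0.7945449  0.795269   0.79397875 0.7960532  0.7940457 ]
 [0.79283524 0.79508364 0.7799911  0.78102845 0.7812384 ]
 [0.7809567  0.7817257  0.7819215  0.7796851  0.7786921 ]
 [0.7814093  0.780587   0.77832174 0.78503096 0.7834298 ]
 [0.78834283 0.79650044 0.7923205  0.7961384  0.7945531 ]
 [0.7958769  0.7955224  0.7922882  0.79076964 0.7924252 ]
 [0.7931038  0.7915829  0.79512674 0.79197735 0.79419744]]
```

```bash
cat >> fit.py <<'E'
pts=[]
for i in (7,24):
    r,c=np.nonzero(lab==i); pts.append(np.stack([xs[r],ys[c]],1))
P=np.concatenate(pts)
def tr(P,x0,y0,th):
    R=np.array([[np.cos(th),np.sin(th)],[-np.sin(th),np.cos(th)]])
    return (P-[x0,y0])@R.T
def sd(q):
    x,y=q[:,0],q[:,1]
    s=np.where((x<=0),-85e-3-y, np.where(y>=0, x-85e-3, np.hypot(x,y)-85e-3))
    return s  # + = outside
def res(p):
    q=tr(P,*p); s=sd(q)
    return s
# exclude belt near carrier
P0=P
p=np.array([0.56,-0.109,np.radians(7)])
cx=np.array([0.515,-0.195])
for it in range(4):
    q=tr(P0,*p); s=sd(q)
    keep=(abs(s)<0.0125)
    # carrier region in track: exclude |x-xc|<45mm around
    keep&=~((q[:,1]<-0.05)&(q[:,0]>-0.12)&(q[:,0]<-0.012))
    keep&=~((q[:,0]>0.05)&(q[:,1]>0.035))
    P=P0[keep]
    f=least_squares(res,p,loss='soft_l1',f_scale=0.004); p=f.x
    print(p, np.degrees(p[2]), len(P), s[keep].std())
q=tr(P,*p); s=sd(q)
print("belt halfwidth", np.percentile(s,[1,50,99]))
for nm,k in (("in",q[:,0]<0),("bend",(q[:,0]>0)&(q[:,1]<0)),("exit",q[:,1]>0)):
    print(nm,k.sum(),s[k].mean(),np.percentile(s[k],[2,98]))
np.save("track.npy",p)
# disc centre at z=.049 : outer contour
g2=cv2.cvtColor(o2,cv2.COLOR_RGB2GRAY)
n,lab2,st2,ce2=cv2.connectedComponentsWithStats((g2<35).astype(np.uint8))
for i in range(1,n):
    if st2[i,4]>9000:
        mm=(lab2==i).astype(np.uint8); cs,_=cv2.findContours(mm,cv2.RETR_EXTERNAL,cv2.CHAIN_APPROX_NONE)
        c=max(cs,key=len)[:,0]; (cc,rr),ra=cv2.minEnclosingCircle(c.reshape(-1,1,2)); print(st2[i],"circ",xs2[0]-rr*5e-4,ys2[0]-cc*5e-4,ra*5e-4)
# plate edges angle, overlay
ov=o[:,:,::-1].copy()
def w2px(w): return np.stack([(ys[0]-w[:,1])/5e-4,(xs[0]-w[:,0])/5e-4],1)
def inv(q): 
    th=p[2];R=np.array([[np.cos(th),-np.sin(th)],[np.sin(th),np.cos(th)]]); return q@R.T+p[:2]
for off,col in ((0,(0,255,0)),(-.0235,(0,0,255)),(.0235,(0,0,255))):
    r=.085+off
    a=np.linspace(-np.pi/2,0,60)
    L=np.concatenate([[[-.155,-r]],np.stack([r*np.cos(a),r*np.sin(a)],1),[[r,.15]]])
    cv2.polylines(ov,[w2px(inv(L)).round().astype(np.int32).reshape(-1,1,2)],False,col,1)
cv2.imwrite("pics/fit0.png",ov[:600,:790])
E
python3 fit.py
```

```text
2 [ 230   55  108   92 7851] world 0.7105 -0.031
4 [149 162  31  33 766] world 0.6715 0.0285
5 [ 264  164   95   25 1197] world 0.672 -0.045
7 [  221   214   414   230 20794] world 0.619 -0.1195
10 [ 278  281   96   46 1117] world 0.6085 -0.0535
13 [170 316  29  32 723] world 0.5945 0.0185
18 [  367   330   147   145 12107] world 0.559 -0.109
24 [ 613  581   53  108 4236] world 0.443 -0.2095
[ 0.55880555 -0.10949779  0.12543119] 7.186678048512155 17024 0.005790439172436918
[ 0.55880863 -0.10948753  0.1255448 ] 7.193186896763304 17020 0.0057412738200138995
[ 0.55880853 -0.10948784  0.12554288] 7.193077265337956 17017 0.005741584867270392
[ 0.55880853 -0.10948784  0.12554286] 7.1930759331465275 17017 0.005741585186152586
belt halfwidth [-1.01031887e-02  3.25185564e-05  9.45479160e-03]
in 3681 -0.000128380669730724 [-0.00975346  0.0095127 ]
bend 10588 -3.0934155806597495e-05 [-0.00991509  0.0091918 ]
exit 2748 -0.00025640506981240095 [-0.00968471  0.00917112]
[  221   222   403   224 19813] circ 0.594 -0.10099999999999999 0.11315592193603516
[  363   335   143   142 11516] circ 0.5573363037109376 -0.10679098510742187 0.036070377349853515
```

View pics/fit0.png

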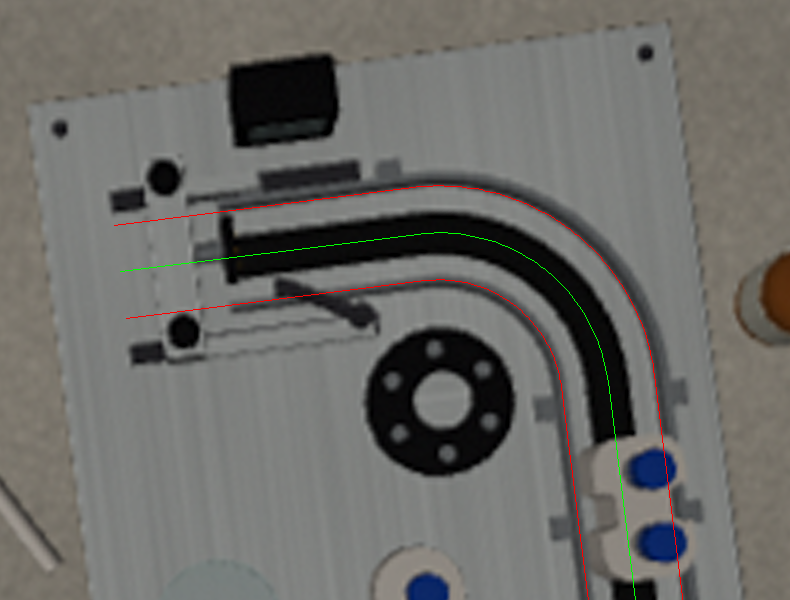

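```bash
cat >> h.py <<'E'
def orthoT(d,p,z,x0,x1,y0,y1,res=0.0005):
    # track frame; cols = track x increasing, rows = track y decreasing
    xs=np.arange(x0,x1,res); ys=np.arange(y1,y0,-res)
    X,Y=np.meshgrid(xs,ys)
    th=p[2]
    W=np.stack([p[0]+np.cos(th)*X-np.sin(th)*Y,p[1]+np.sin(th)*X+np.cos(th)*Y,np.full_like(X,z)],-1).reshape(-1,3)
    q,_=cv2.projectPoints(W,d["rvec"],d["tvec"],d["camera_matrix"],None)
    m=q.reshape(X.shape+(2,)).astype(np.float32)
    return cv2.remap(d["color"],m[...,0],m[...,1],cv2.INTER_CUBIC)
E
python3 - <<'E'
import numpy as np, cv2
from h import *
p=np.load("track.npy")
rows=[]
for n in ("top0","scene0"):
    d=dict(np.load(n+".npz"))
    ims=[]
    for z in (0.03,0.05):
        o=orthoT(d,p,z,0.03,0.14,0.02,0.16,0.00025)[:,:,::-1].copy()   # 440 x 560
        o=cv2.convertScaleAbs(o,alpha=1.6)
        for y in np.arange(0.02,0.16,0.01):
            r=int((0.16-y)/0.00025); cv2.line(o,(0,r),(8 if round(y*100)%5 else 25,r),(0,0,255),1)
        cv2.line(o,(int(.055/.00025),0),(int(.055/.00025),559),(0,255,0),1)
        ims.append(o)
    r=np.hstack(ims); cv2.imwrite(f"pics/dock_{n}.png",cv2.resize(r,(786,500)))
E
```

```text
(no output)
```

View pics/dock_top0.png

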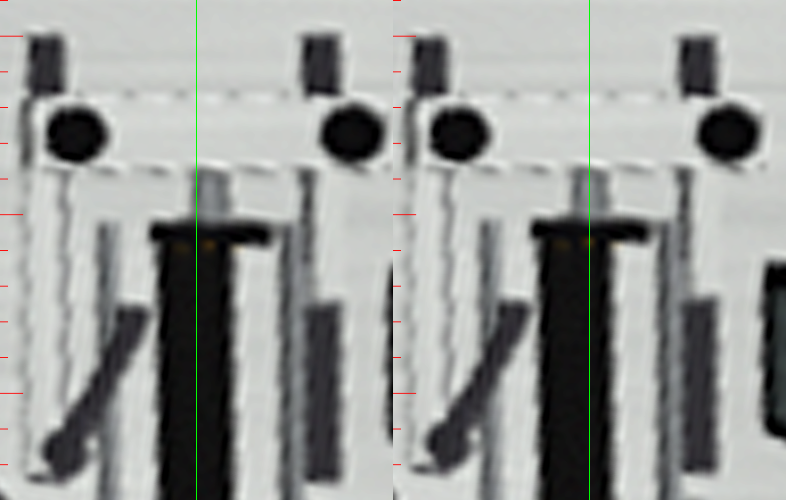

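View pics/dock_scene0.png

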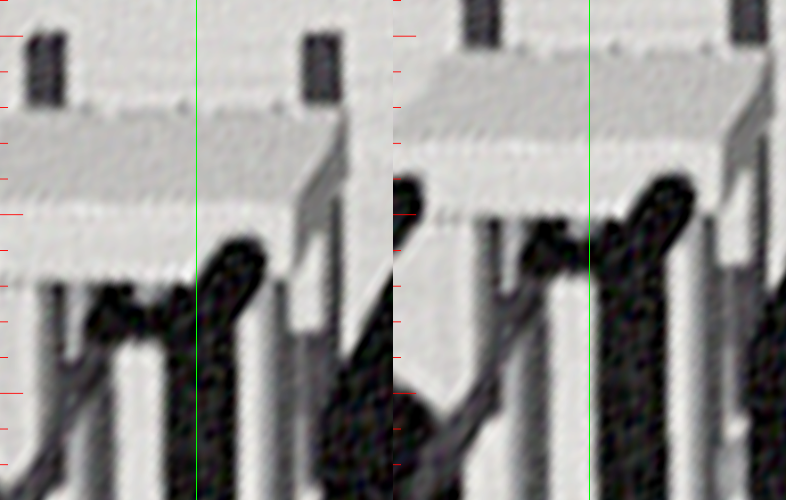

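```bash
python3 - <<'E'
import numpy as np, cv2
from h import *
p=np.load("track.npy")
for n in ("top0","scene0"):
    d=dict(np.load(n+".npz"))
    ims=[]
    for z in (0.072,0.1):
        o=orthoT(d,p,z,-0.165,-0.005,-0.15,-0.03,0.0004)[:,:,::-1].copy()
        o=cv2.convertScaleAbs(o,alpha=1.5)
        for x in np.arange(-0.16,-0.005,0.01):
            c=int((x+0.165)/0.0004); cv2.line(o,(c,0),(c,8 if round(x*100)%5 else 25),(0,0,255),1)
        cv2.line(o,(0,int((-.03+.085)/.0004)),(399,int((-.03+.085)/.0004)),(0,255,0),1)
        ims.append(o)
    r=np.vstack(ims); cv2.imwrite(f"pics/car_{n}.png",r)
    print(r.shape)
E
python3 - <<'E'
import cv2,numpy as np
a=cv2.imread("pics/car_top0.png");b=cv2.imread("pics/car_scene0.png")
cv2.imwrite("pics/car.png",np.hstack([a,b]))
E
```

```text
(600, 400, 3)
(600, 400, 3)
```

View pics/car.png

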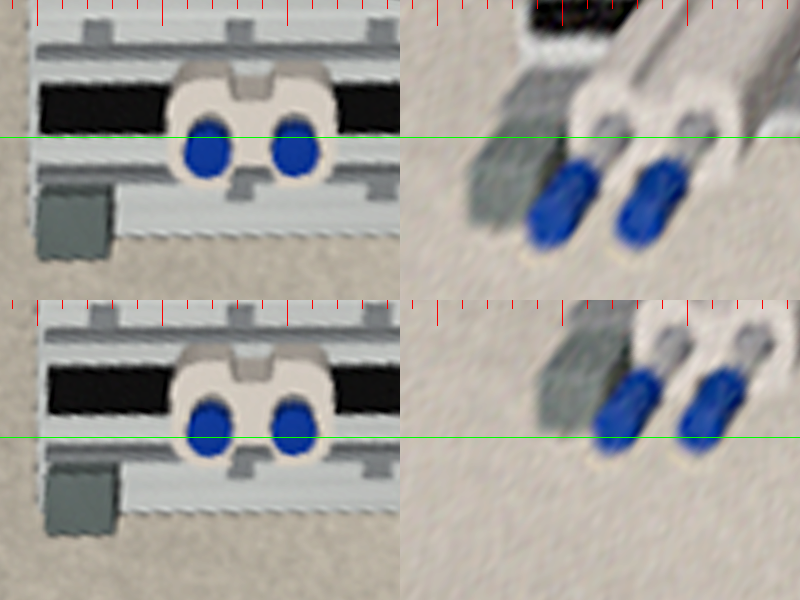

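```bash
python3 - <<'E'
import numpy as np, cv2
from h import *
p=np.load("track.npy"); th=p[2]
d=dict(np.load("top0.npz")); R=cv2.Rodrigues(d["rvec"])[0]; C=-R.T@d["tvec"].ravel()
z=d["z_map"]; v,u=np.mgrid[0:420,0:560]
K=d["camera_matrix"]
ray=np.stack([(u-K[0,2])/K[0,0],(v-K[1,2])/K[1,1],np.ones_like(u,float)],-1)
W=(ray*z[...,None])@R+C
q=(W[...,:2]-p[:2])@np.array([[np.cos(th),-np.sin(th)],[np.sin(th),np.cos(th)]])
g=d["color"].mean(-1)
def med(x0,x1,y0,y1,lab):
    k=(q[...,0]>x0)&(q[...,0]<x1)&(q[...,1]>y0)&(q[...,1]<y1)&(z>0)
    print(lab,k.sum(),np.percentile(W[...,2][k],[5,25,50,75,95]).round(4))
med(.01,.05,-.06,-.04,"deck")
med(.09,.105,.02,.08,"deckexit")
med(.083,.087,.101,.107,"shaft")
med(.075,.105,.093,.098,"head")
med(.05,.11,.115,.13,"carriage")
med(.045,.07,.03,.08,"pawl")
med(-.08,-.05,-.1,-.07,"carrier")
# tool axes
from cell import telemetry,kin
from scipy.spatial.transform import Rotation as Rn
w,x,y,zz=telemetry.current_tool_rot(); print(Rn.from_quat([x,y,zz,w]).as_matrix().round(3))
# head profile: brightness along y in ortho z=.055 either side of the belt
for xx in (.073,.098):
    o=orthoT(d,p,.055,xx-.001,xx+.001,.07,.12,.0005).mean((1,2)); print(xx,[(round(.12-.0005*i,4),int(o[i])) for i in range(24,64,2)])
E
```

```text
deck 203 [0.0274 0.0293 0.0306 0.0394 0.0454]
deckexit 216 [0.0277 0.0287 0.0297 0.0304 0.0315]
shaft 7 [0.0377 0.0559 0.0562 0.0567 0.0574]
head 33 [0.0607 0.0618 0.0627 0.0631 0.0652]
carriage 224 [0.0637 0.0648 0.0656 0.0666 0.0679]
pawl 286 [0.0282 0.03   0.0398 0.054  0.0574]
carrier 289 [0.0492 0.0712 0.0723 0.0899 0.101 ]
[[-0.     0.33  -0.944]
 [ 0.001 -0.944 -0.33 ]
 [-1.    -0.001 -0.   ]]
0.073 [(0.108, 126), (0.107, 125), (0.106, 125), (0.105, 126), (0.104, 126), (0.103, 125), (0.102, 128), (0.101, 134), (0.1, 113), (0.099, 76), (0.098, 34), (0.097, 11), (0.096, 0), (0.095, 5), (0.094, 7), (0.093, 6), (0.092, 5), (0.091, 5), (0.09, 5), (0.089, 5)]
0.098 [(0.108, 127), (0.107, 125), (0.106, 126), (0.105, 126), (0.104, 125), (0.103, 123), (0.102, 130), (0.101, 133), (0.1, 109), (0.099, 74), (0.098, 39), (0.097, 17), (0.096, 1), (0.095, 0), (0.094, 10), (0.093, 35), (0.092, 76), (0.091, 113), (0.09, 133), (0.089, 133)]
```

```bash
cat > path.py <<'E'
import numpy as np
from scipy.spatial.transform import Rotation as Rn
from scipy.optimize import minimize
p=np.load("track.npy"); TH=p[2]
def boundary():
    pts=[]
    a=np.linspace(0,np.pi/2,12)
    q=[(20+14*np.cos(t),8+14*np.sin(t)) for t in a]+[(x,22) for x in np.linspace(9,20,8)]+[(34,y) for y in np.linspace(0,8,5)]
    for sx in(1,-1):
        for sy in (1,-1): pts+=[(sx*x,sy*y) for x,y in q]
    return np.array(pts)*1e-3
B=boundary()
def sd(q):
    x,y=q[:,0],q[:,1]
    return np.where(x<=0,-.085-y,np.where(y>=0,x-.085,np.hypot(x,y)-.085))
L=.085*np.pi/2
def cl(s):  # centreline pt and heading; s=0 at bend_start
    if s<=0: return np.array([s,-.085]),0.
    if s>=L: return np.array([.085,s-L]),np.pi/2
    a=s/.085; return np.array([.085*np.sin(a),-.085*np.cos(a)]),a
def clear(s,off,dh):
    c,h=cl(s); n=np.array([np.sin(h),-np.cos(h)]) # outward
    c=c+off*n; hh=h+dh
    R=np.array([[np.cos(hh),-np.sin(hh)],[np.sin(hh),np.cos(hh)]])
    return .0235-np.abs(sd(B@R.T+c)).max(),c,hh
def build():
    S=np.arange(-.1,L+.1,.002); out=[];x=np.zeros(2)
    for s in S:
        best=None
        for x0 in (x,np.zeros(2)):
            f=minimize(lambda v:-1e3*clear(s,v[0]*1e-3,v[1]*1e-2)[0],x0,method='Nelder-Mead',options=dict(xatol=1e-3,fatol=1e-4))
            if best is None or f.fun<best.fun: best=f
        x=best.x; k,c,hh=clear(s,x[0]*1e-3,x[1]*1e-2); out.append([s,c[0],c[1],hh,k])
    return np.array(out)
def carrier(s,T):
    return np.array([np.interp(s,T[:,0],T[:,i]) for i in (1,2,3)])
def toW(xy):
    c,s_=np.cos(TH),np.sin(TH); return np.array([p[0]+c*xy[0]-s_*xy[1],p[1]+s_*xy[0]+c*xy[1]])
PUSH=.011
def pose(s,T,gap=0.,z=.049,tilt=np.radians(2.)):
    """TCP pose with pusher face 'gap' behind the rear of a carrier whose centre is at s"""
    x,y,h=carrier(s,T); u=np.array([np.cos(h),np.sin(h)])
    xy=toW(np.array([x,y])-(.034+PUSH+gap)*u); hw=h+TH
    f=np.array([np.cos(hw),np.sin(hw),0]); dn=np.array([0,0,-1.])
    X=dn*np.cos(tilt)+f*np.sin(tilt); Z=-f*np.cos(tilt)+dn*np.sin(tilt); Y=np.cross(Z,X)
    q=Rn.from_matrix(np.stack([X,Y,Z],1)).as_quat()
    return np.array([xy[0],xy[1],z]),np.array([q[3],q[0],q[1],q[2]])
E
python3 - <<'E'
from path import *
T=build(); np.save("T.npy",T)
for r in T[::5]: print((r[0]*1e3).round(1),(r[1:3]*1e3).round(1),np.degrees(r[3]).round(1),(r[4]*1e3).round(2))
from cell import kin,arm
for s in (-.064,0,.03,.067,.1,L,L+.07):
    P,q=pose(s,T); j=kin.inverse_kinematics(P,q); print(round(s,3),P.round(3),None if j is None else np.round(j,3))
P,q=pose(-.064,T,gap=.012,z=.15); print(np.round(kin.inverse_kinematics(P,q),3))
E
```

```text
-100.0 [-100.  -85.] 0.0 1.5
-90.0 [-90. -85.] 0.0 1.5
-80.0 [-80. -85.] 0.0 1.5
-70.0 [-70. -85.] 0.0 1.5
-60.0 [-60. -85.] 0.0 1.5
-50.0 [-50. -85.] 0.0 1.5
-40.0 [-40. -85.] 0.0 1.5
-30.0 [-30. -85.] 0.0 1.5
-20.0 [-20. -85.] 0.0 1.5
-10.0 [-10.  -84.9] 0.8 1.3
0.0 [  0.  -84.4] 3.3 0.95
10.0 [  9.8 -83.2] 7.4 0.79
20.0 [ 19.5 -81.3] 13.5 0.76
30.0 [ 28.9 -78.5] 20.2 0.76
40.0 [ 37.9 -74.5] 27.0 0.76
50.0 [ 46.4 -69.6] 33.7 0.76
60.0 [ 54.2 -63.6] 40.4 0.76
70.0 [ 61.3 -56.8] 47.2 0.76
80.0 [ 67.6 -49.2] 53.9 0.76
90.0 [ 72.9 -41. ] 60.7 0.76
100.0 [ 77.2 -32.1] 67.4 0.76
110.0 [ 80.4 -22.8] 74.1 0.76
120.0 [ 82.6 -13.2] 80.9 0.76
130.0 [84.1 -3.5] 85.5 0.88
140.0 [84.8  6.5] 88.5 1.15
150.0 [85.  16.5] 89.9 1.47
160.0 [85.  26.5] 90.0 1.5
170.0 [85.  36.5] 90.0 1.5
180.0 [85.  46.5] 90.0 1.5
190.0 [85.  56.5] 90.0 1.5
200.0 [85.  66.5] 90.0 1.5
210.0 [85.  76.5] 90.0 1.5
220.0 [85.  86.5] 90.0 1.5
230.0 [85.  96.5] 90.0 1.5
-0.064 [ 0.461 -0.207  0.049] [-0.592  0.084  1.819  0.024  1.213  0.845]
0 [ 0.525 -0.201  0.049] [-0.518  0.197  1.689  0.024  1.23   0.863]
0.03 [ 0.557 -0.204  0.049] [-0.499  0.262  1.608  0.03   1.252  0.584]
0.067 [ 0.598 -0.196  0.049] [-0.459  0.339  1.508  0.036  1.289  0.188]
0.1 [ 0.627 -0.175  0.049] [-0.409  0.39   1.437  0.036  1.319 -0.15 ]
0.134 [ 0.646 -0.144  0.049] [-0.353  0.417  1.4    0.033  1.339 -0.429]
0.204 [ 0.64  -0.074  0.049] [-0.253  0.382  1.448  0.033  1.324 -0.387]
[-0.608 -0.018  1.708  0.024  1.425  0.834]
```

```bash
python3 - <<'E'
from path import *; T=np.load("T.npy")
from cell import arm,set_gripper,telemetry,vision
import cv2
t0=telemetry.current_time()
set_gripper(0.0)
print("grip",telemetry.current_width(),telemetry.current_time()-t0)
P,q=pose(-.064,T,gap=.014,z=.15)
arm.move_pose(P,q)
print(telemetry.current_time()); 
P,q=pose(-.064,T,gap=.014)
r=arm.move_linear(P,velocity=.08,until_force=8)
print(r,telemetry.current_position(),P,telemetry.current_wrist_force(),telemetry.current_time())
for n in ("scene","top"):
    d=vision.camera(n); np.savez(f"{n}1.npz",**d)
a=dict(np.load("scene1.npz"))["color"][60:240,200:430,::-1]; b=dict(np.load("top1.npz"))["color"][180:340,330:480,::-1]
cv2.imwrite("pics/s1.png",cv2.convertScaleAbs(cv2.resize(a,(690,540),interpolation=cv2.INTER_CUBIC),alpha=1.4))
cv2.imwrite("pics/t1.png",cv2.convertScaleAbs(cv2.resize(b,(562,600),interpolation=cv2.INTER_CUBIC),alpha=1.4))
E
```

```text
grip 0.0001928010823470935 0.7667
2.425
False [ 0.44767064 -0.20937228  0.04946659] [ 0.44741969 -0.20922012  0.049     ] [ 0.3571363  -0.10267381  0.71333679] 3.8333
```

View pics/s1.png

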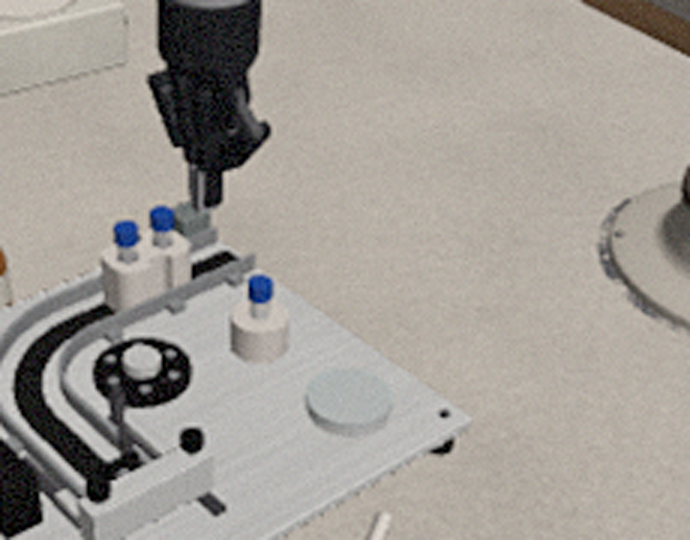

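View pics/t1.png

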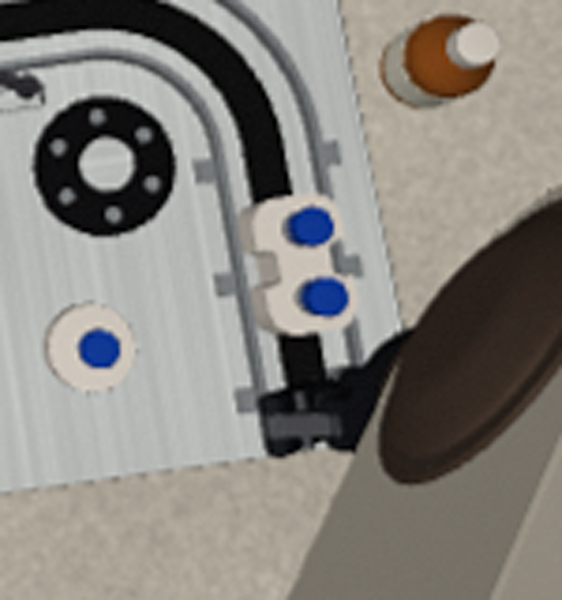

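```bash
python3 - <<'E'
import numpy as np,cv2
from cell import telemetry
P=np.array(telemetry.current_position()); print(P)
for n,off,sc in (("scene1",(200,60),(3,3)),("top1",(330,180),(562/150,600/160))):
    d=dict(np.load(n+".npz"))
    for dz in (0,.054,.073):
        q=cv2.projectPoints((P+[0,0,dz]).reshape(1,3),d["rvec"],d["tvec"],d["camera_matrix"],None)[0].ravel(); print(n,dz,((q-off)*sc).round(0))
E
```

```text
[ 0.44764501 -0.20935696  0.04942084]
scene1 0 [203. 246.]
scene1 0.054 [202. 188.]
scene1 0.073 [202. 166.]
top1 0 [316. 378.]
top1 0.054 [349. 383.]
top1 0.073 [362. 385.]
```

```bash
python3 - <<'E'
import numpy as np,cv2
d=dict(np.load("scene1.npz")); a=d["color"][85:165,235:335,::-1]
cv2.imwrite("pics/s1z.png",cv2.convertScaleAbs(cv2.resize(a,(750,600),interpolation=cv2.INTER_CUBIC),alpha=1.8,beta=10))
d=dict(np.load("top1.npz")); b=d["color"][255:315,385:465,::-1]
cv2.imwrite("pics/t1z.png",cv2.convertScaleAbs(cv2.resize(b,(800,600),interpolation=cv2.INTER_CUBIC),alpha=2,beta=20))
E
```

```text
(no output)
```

View pics/s1z.png

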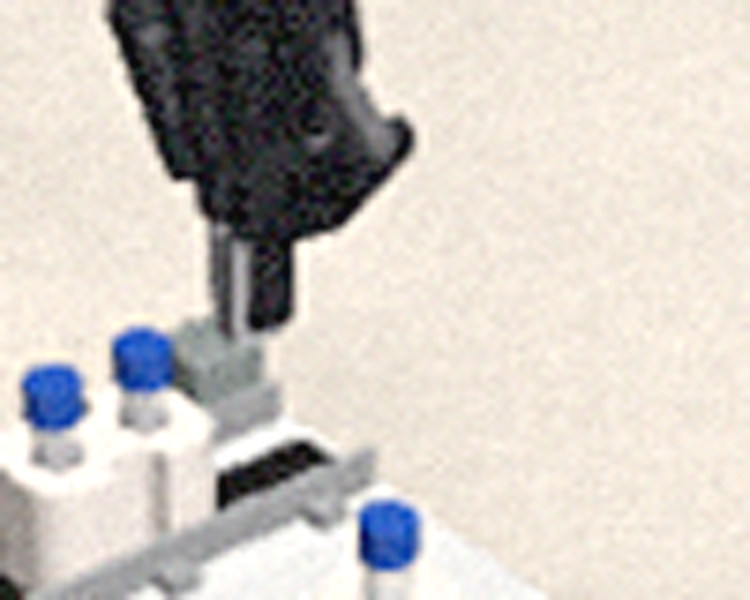

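View pics/t1z.png

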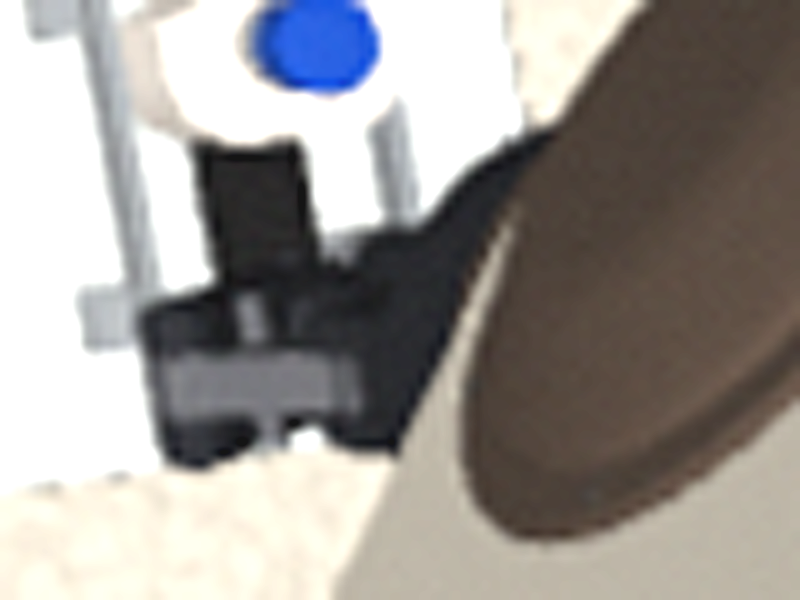

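```bash
python3 - <<'E'
import numpy as np,cv2
from cell import telemetry,vision
print(telemetry.current_time(),telemetry.current_position(),telemetry.current_tool_rot(),telemetry.current_joint_positions())
d=vision.camera("scene"); np.savez("scene2.npz",**d)
R=cv2.Rodrigues(d["rvec"])[0]; C=-R.T@d["tvec"].ravel(); K=d["camera_matrix"]
for (u,v) in [(271,115),(271,120),(271,124),(271,126),(267,124),(265,118),(275,105),(262,105),(270,95)]:
    z=d["z_map"][v,u]; r=R.T@(z*np.linalg.solve(K,[u,v,1.]))+C; print((u,v),z.round(3),r.round(4))
print(np.abs(d["color"].astype(int)-np.load("scene1.npz")["color"]).mean())
E
```

```text
3.9333 [ 0.44764501 -0.20935696  0.04942084] [ 0.04374898  0.71814103  0.044978   -0.69306311] [-0.61077387  0.05902641  1.84408283  0.0250772   1.21194474  0.82594536]
(271, 115) 0.947 [ 0.4533 -0.1825  0.1381]
(271, 120) 0.972 [ 0.4462 -0.1949  0.1171]
(271, 124) 0.979 [ 0.4466 -0.1944  0.1068]
(271, 126) 0.983 [ 0.4464 -0.1948  0.1012]
(267, 124) 0.977 [ 0.4552 -0.1981  0.1075]
(265, 118) 0.976 [ 0.4551 -0.2075  0.1186]
(275, 105) 0.951 [ 0.4361 -0.1938  0.1531]
(262, 105) 0.962 [ 0.4566 -0.2179  0.1476]
(270, 95) 0.919 [ 0.4525 -0.1877  0.1846]
2.9502763605442177
```

```bash
cat >> h.py <<'E'
def cloud(d):
    R=cv2.Rodrigues(d["rvec"])[0]; C=-R.T@d["tvec"].ravel(); K=d["camera_matrix"]; z=d["z_map"]
    v,u=np.mgrid[0:z.shape[0],0:z.shape[1]]
    ray=np.stack([(u-K[0,2])/K[0,0],(v-K[1,2])/K[1,1],np.ones_like(z)],-1)
    W=(ray*z[...,None])@R+C; W[z<=0]=np.nan
    return W
E
python3 - <<'E'
import numpy as np
from h import *
for n in ("scene2","top1"):
    d=dict(np.load(n+".npz")); W=cloud(d)
    k=(np.hypot(W[...,0]-.4477,W[...,1]+.2094)<.024)&(W[...,2]>.0)&(W[...,2]<.2)
    X=W[k]; o=np.argsort(X[:,2])
    h,e=np.histogram(X[:,2],bins=np.arange(0,.2,.01)); print(n,list(zip((e[:-1]*1e3).round().astype(int),h)))
    for lo in (.09,.1,.11,.12,.13,.14,.15):
        s=X[(X[:,2]>lo)&(X[:,2]<lo+.01)]
        if len(s): print(lo,len(s),s.min(0).round(3),s.max(0).round(3))
E
```

```text
scene2 [(np.int64(0), np.int64(0)), (np.int64(10), np.int64(0)), (np.int64(20), np.int64(4)), (np.int64(30), np.int64(81)), (np.int64(40), np.int64(9)), (np.int64(50), np.int64(2)), (np.int64(60), np.int64(1)), (np.int64(70), np.int64(0)), (np.int64(80), np.int64(6)), (np.int64(90), np.int64(30)), (np.int64(100), np.int64(46)), (np.int64(110), np.int64(46)), (np.int64(120), np.int64(29)), (np.int64(130), np.int64(52)), (np.int64(140), np.int64(46)), (np.int64(150), np.int64(61)), (np.int64(160), np.int64(57)), (np.int64(170), np.int64(49)), (np.int64(180), np.int64(55))]
0.09 30 [ 0.436 -0.223  0.09 ] [ 0.457 -0.194  0.1  ]
0.1 46 [ 0.437 -0.224  0.1  ] [ 0.458 -0.193  0.11 ]
0.11 46 [ 0.436 -0.223  0.11 ] [ 0.456 -0.192  0.12 ]
0.12 29 [ 0.441 -0.218  0.12 ] [ 0.458 -0.194  0.129]
0.13 52 [ 0.432 -0.231  0.13 ] [ 0.458 -0.188  0.14 ]
0.14 46 [ 0.433 -0.231  0.14 ] [ 0.458 -0.186  0.15 ]
0.15 61 [ 0.43  -0.225  0.15 ] [ 0.462 -0.19   0.16 ]
top1 [(np.int64(0), np.int64(0)), (np.int64(10), np.int64(0)), (np.int64(20), np.int64(105)), (np.int64(30), np.int64(127)), (np.int64(40), np.int64(2)), (np.int64(50), np.int64(0)), (np.int64(60), np.int64(0)), (np.int64(70), np.int64(0)), (np.int64(80), np.int64(0)), (np.int64(90), np.int64(9)), (np.int64(100), np.int64(5)), (np.int64(110), np.int64(3)), (np.int64(120), np.int64(4)), (np.int64(130), np.int64(9)), (np.int64(140), np.int64(11)), (np.int64(150), np.int64(9)), (np.int64(160), np.int64(6)), (np.int64(170), np.int64(2)), (np.int64(180), np.int64(0))]
0.09 9 [ 0.451 -0.213  0.09 ] [ 0.456 -0.202  0.098]
0.1 5 [ 0.451 -0.205  0.1  ] [ 0.455 -0.203  0.107]
0.11 3 [ 0.449 -0.199  0.11 ] [ 0.45  -0.196  0.117]
0.12 4 [ 0.449 -0.198  0.126] [ 0.454 -0.195  0.129]
0.13 9 [ 0.448 -0.196  0.131] [ 0.453 -0.187  0.139]
0.14 11 [ 0.447 -0.194  0.14 ] [ 0.453 -0.185  0.15 ]
0.15 9 [ 0.451 -0.199  0.151] [ 0.458 -0.192  0.159]
```

The pictures disagree with the telemetry. TCP reads z = 0.049, but both cameras' depth shows the closed fingertips ending at about z = 0.087 (scene view, around pixel (271,127)). The x and y positions agree. I'll go down under a force guard and look again before trusting either height.

```bash
python3 - <<'E'
from path import *; T=np.load("T.npy")
from h import *
from cell import arm,telemetry,vision
P,q=pose(-.064,T,gap=.014,z=.030)
r=arm.move_linear(P,velocity=.03,until_force=3)
print(r,telemetry.current_position(),telemetry.current_wrist_force(),telemetry.current_time())
W=None
d=vision.camera("scene"); np.savez("scene3.npz",**d); W=cloud(d)
k=(np.hypot(W[...,0]-.4477,W[...,1]+.2094)<.020)&(W[...,2]>.02)&(W[...,2]<.14)
h,e=np.histogram(W[k][:,2],bins=np.arange(.02,.14,.01)); print(list(zip((e[:-1]*1e3).round().astype(int).tolist(),h.tolist())))
a=d["color"][85:165,235:335,::-1]
cv2.imwrite("pics/s3z.png",cv2.convertScaleAbs(cv2.resize(a,(750,600),interpolation=cv2.INTER_CUBIC),alpha=1.8,beta=10))
E
```

```text
False [ 0.44750084 -0.2092762   0.03009862] [-0.15285543 -0.41274542  0.29145406] 4.7667
[(20, 3), (30, 67), (40, 0), (50, 0), (60, 4), (70, 32), (80, 41), (90, 41), (100, 28), (110, 44), (120, 35)]
```

View pics/s3z.png

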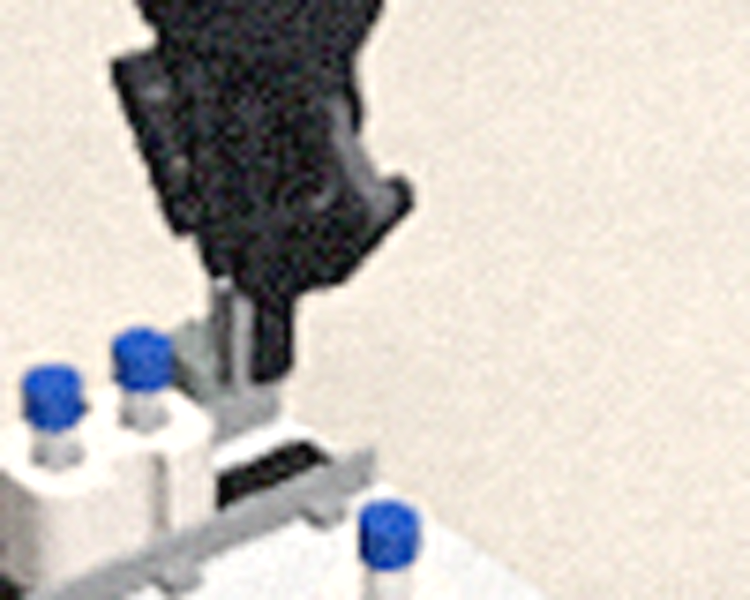

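```bash
python3 - <<'E'
import numpy as np
from h import *
d=dict(np.load("scene3.npz"))
for z in np.arange(.055,.09,.004):
    q=cv2.projectPoints(np.array([[.4365,-.1945,z],[.447,-.1945,z],[.4585,-.197,z]]),d["rvec"],d["tvec"],d["camera_matrix"],None)[0].reshape(-1,2)
    print(z.round(3),((q-[235,85])*7.5).round(0).tolist())
W=cloud(d)
for v in range(128,142): print(v,[tuple((W[v,u]*1e3).round(0).astype(int).tolist()) for u in (269,271,273)], d["color"][v,[269,271,273]].mean(-1).round(0))
E
```

```text
0.055 [[297.0, 425.0], [270.0, 434.0], [235.0, 440.0]]
0.059 [[297.0, 414.0], [270.0, 423.0], [235.0, 430.0]]
0.063 [[297.0, 403.0], [269.0, 413.0], [235.0, 419.0]]
0.067 [[297.0, 393.0], [269.0, 402.0], [234.0, 408.0]]
0.071 [[297.0, 382.0], [269.0, 391.0], [234.0, 398.0]]
0.075 [[297.0, 371.0], [269.0, 380.0], [234.0, 387.0]]
0.079 [[298.0, 361.0], [269.0, 370.0], [234.0, 376.0]]
0.083 [[298.0, 350.0], [269.0, 359.0], [234.0, 365.0]]
0.087 [[298.0, 339.0], [269.0, 348.0], [234.0, 354.0]]
128 [(449, -199, 94), (446, -195, 96), (440, -197, 93)] [ 0. 21.  6.]
129 [(451, -197, 94), (447, -193, 94), (439, -198, 89)] [ 5. 18.  2.]
130 [(450, -198, 90), (446, -196, 90), (440, -196, 88)] [13. 17.  8.]
131 [(448, -201, 85), (447, -195, 88), (442, -193, 87)] [17. 19. 13.]
132 [(450, -198, 85), (447, -194, 86), (441, -195, 83)] [ 6. 10. 11.]
133 [(449, -200, 80), (446, -195, 82), (439, -198, 78)] [17. 14. 13.]
134 [(450, -198, 79), (446, -196, 79), (440, -197, 76)] [13. 13. 57.]
135 [(449, -200, 75), (445, -197, 75), (436, -203, 69)] [  0.  29. 101.]
136 [(448, -202, 71), (441, -204, 67), (383, -293, 0)] [ 60.  81. 125.]
137 [(448, -203, 67), (423, -236, 41), (386, -288, 1)] [ 85.  90. 121.]
138 [(429, -234, 41), (424, -233, 40), (390, -282, 2)] [ 89.  82. 129.]
139 [(430, -233, 39), (422, -236, 35), (391, -280, 1)] [ 80.  80. 128.]
140 [(431, -232, 37), (424, -233, 34), (418, -233, 32)] [ 83.  90. 130.]
141 [(429, -235, 32), (424, -234, 30), (420, -231, 31)] [ 89. 114. 137.]
```

```bash
cat >> path.py <<'E'
OFF=.043   # visible fingertip lies this far behind the reported TCP (measured in the pictures)
_pose0=pose
def pose(s,T,gap=0.,z=.049,tilt=np.radians(2.)):
    P,q=_pose0(s,T,gap,z,tilt)
    X=Rn.from_quat([q[1],q[2],q[3],q[0]]).as_matrix()[:,0]
    return P+OFF*X,q
E
python3 - <<'E'
from path import *; T=np.load("T.npy")
from h import *
from cell import arm,telemetry,vision
P,q=pose(-.064,T,gap=.014,z=.049)
r=arm.move_linear(P,velocity=.03,until_force=3)
print(r,P,telemetry.current_position(),telemetry.current_wrist_force(),telemetry.current_time())
d=vision.camera("scene"); np.savez("scene4.npz",**d); 
a=d["color"][85:165,235:335,::-1]
cv2.imwrite("pics/s4z.png",cv2.convertScaleAbs(cv2.resize(a,(750,600),interpolation=cv2.INTER_CUBIC),alpha=1.8,beta=10))
E
```

```text
False [ 0.44890856 -0.20903221  0.00602619] [ 0.44900112 -0.20908695  0.00617329] [-0.24686644  0.12859759 -0.57793168] 5.7667
```

View pics/s4z.png

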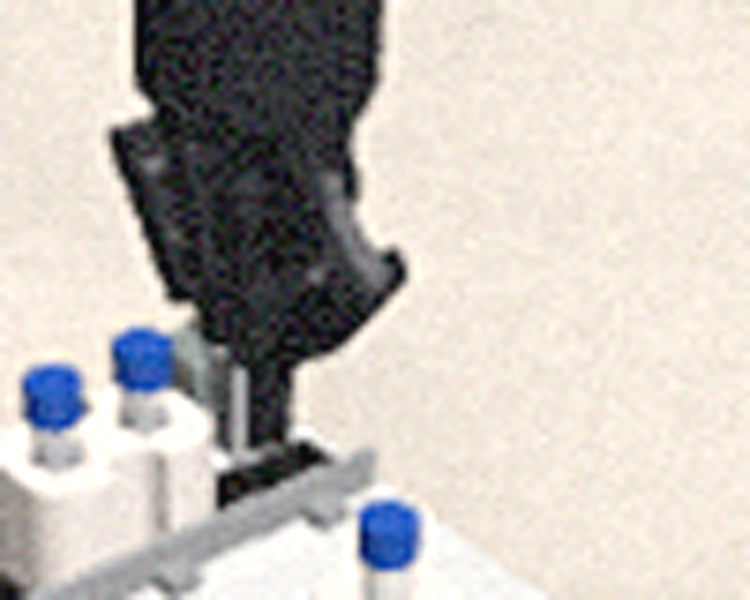

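```bash
python3 - <<'E'
import numpy as np
from h import *
from path import TH
for n,z0 in (("scene2",.092),("scene4",.049)):
    d=dict(np.load(n+".npz")); W=cloud(d)
    D=W[...,:2]-[.4476,-.2093]; f=D@[np.cos(TH),np.sin(TH)]; l=D@[-np.sin(TH),np.cos(TH)]
    for a in range(0,130,10):
        k=(W[...,2]>z0+a*1e-3)&(W[...,2]<z0+(a+10)*1e-3)&(np.abs(f)<.06)&(np.abs(l)<.06)&(d["color"].max(-1)<70)
        if n=="scene4": k&=f<.02
        if k.sum()>3: print(n,a,k.sum(),"fwd",np.percentile(f[k]*1e3,[1,99]).round(1),"lat",np.percentile(l[k]*1e3,[1,99]).round(1))
E
```

```text
scene2 0 31 fwd [-6.4 51.5] lat [-13.2  15.7]
scene2 10 33 fwd [-6.7  9.8] lat [-14.3  15.7]
scene2 20 35 fwd [-5.8  8.2] lat [-13.9  16.5]
scene2 30 27 fwd [1.4 9.7] lat [-9.6 15.6]
scene2 40 89 fwd [-14.6  10. ] lat [-31.2  36.6]
scene2 50 88 fwd [-12.7  11.4] lat [-41.7  44.8]
scene2 60 130 fwd [-14.9  13.8] lat [-49.9  52.8]
scene2 70 128 fwd [-12.6  13.6] lat [-54.8  58.9]
scene2 80 154 fwd [-9.8 14.2] lat [-55.5  59.7]
scene2 90 127 fwd [-10.4  14.6] lat [-35.7  52.9]
scene2 100 124 fwd [-10.3  14.1] lat [-33.6  43.4]
scene2 110 61 fwd [-12.9   6.4] lat [ 4.8 40.5]
scene2 120 94 fwd [-21.4  30.9] lat [-5.4 40.3]
scene4 0 37 fwd [-4.5 10.1] lat [-39.   15.4]
scene4 10 39 fwd [-16.2   9.8] lat [-49.   16.5]
scene4 20 28 fwd [-5.9  9.3] lat [-12.1  15. ]
scene4 30 25 fwd [-9.8 10.9] lat [-10.8  15.9]
scene4 40 81 fwd [-12.1  11.5] lat [-30.   35.7]
scene4 50 78 fwd [-11.8  10.6] lat [-40.7  45.2]
scene4 60 114 fwd [-14.4  14.5] lat [-45.7  50.7]
scene4 70 118 fwd [-10.3  14.5] lat [-54.4  59.4]
scene4 80 138 fwd [-12.2  15.3] lat [-56.6  59.7]
scene4 90 119 fwd [-5.9 16.4] lat [-33.4  53.6]
scene4 100 104 fwd [-11.   15.3] lat [-31.6  43.8]
scene4 110 57 fwd [-10.4   7.7] lat [ 6.9 40.3]
scene4 120 53 fwd [-20.9  19.3] lat [27.7 40.5]
```

```bash
cat > push.py <<'E'
from path import *; T=np.load("T.npy")
from h import *
from cell import arm,telemetry,vision
Z=.051
def look(n,name="top",x0=240,x1=470,y0=120,y1=330,sc=2.8):
    d=vision.camera(name); np.savez(f"{n}.npz",**d)
    a=d["color"][y0:y1,x0:x1,::-1]
    cv2.imwrite(f"pics/{n}.png",cv2.convertScaleAbs(cv2.resize(a,None,fx=sc,fy=sc,interpolation=cv2.INTER_CUBIC),alpha=1.5))
    return d
def st():
    P=np.array(telemetry.current_position()); F=np.array(telemetry.current_wrist_force()); return telemetry.current_time(),P,F
def go(s,gap=0.,v=.03,uf=6.):
    P,q=pose(s,T,gap,Z)
    r=arm.move_linear(P,frame=q,velocity=v,until_force=uf)
    t,p_,F=st(); h=carrier(s,T)[2]+TH
    print(f"s={s*1e3:.1f} stop={r} t={t:.2f} err={np.round((p_-P)*1e3,1)} F={F.round(2)} Falong={-(F[0]*np.cos(h)+F[1]*np.sin(h)):.2f}")
    return r
E
python3 - <<'E'
from push import *
print(pix2plane(dict(np.load("top0.npz")),440,201,0.0))
if not go(-.064,gap=.003,v=.03,uf=4):
    go(-.056,v=.015,uf=4) or go(-.030,v=.03,uf=6)
look("t5")
look("s5","scene",140,370,80,290,2.8)
E
```

```text
[ 0.60665181 -0.2853882   0.        ]
s=-64.0 stop=False t=6.34 err=[ 0.1  0.1 -0.1] F=[ 0.36  0.95 -0.81] Falong=-0.47
s=-56.0 stop=False t=7.22 err=[ 0.  0. -0.] F=[-0.08  0.08  0.05] Falong=0.07
s=-30.0 stop=False t=8.24 err=[-0.  0. -0.] F=[0.24 0.37 0.21] Falong=-0.29
```

View pics/t5.png

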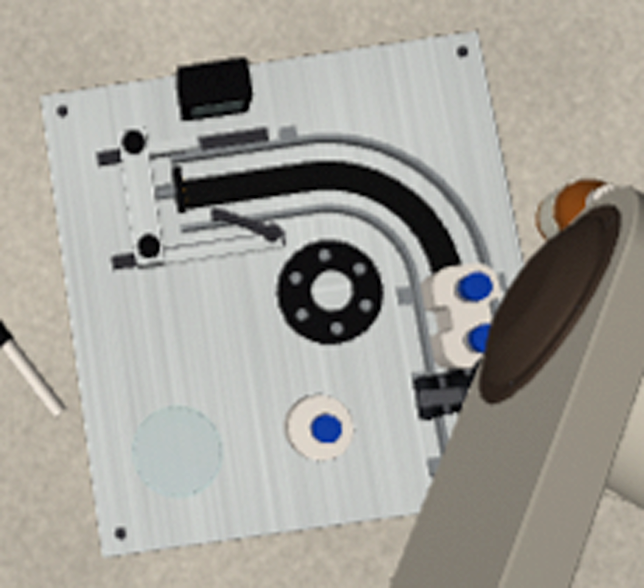

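View pics/s5.png

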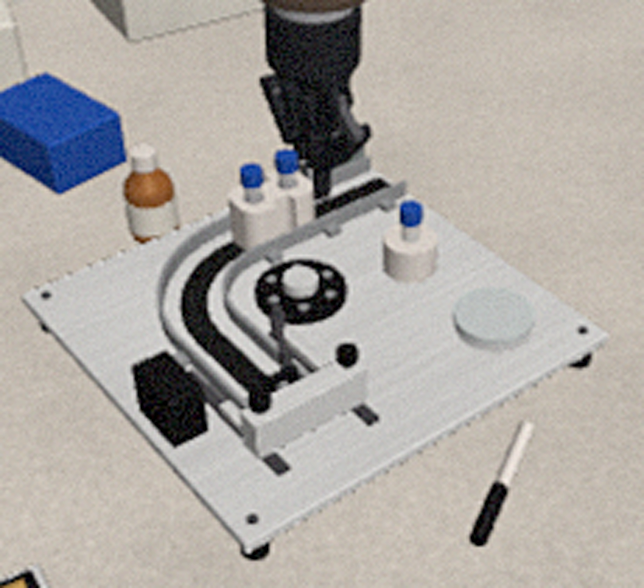

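```bash
cat >> push.py <<'E'
def carview(n,out,x0,x1,y0,y1,z=.072,res=.0003):
    d=dict(np.load(f"{n}.npz")); o=orthoT(d,p,z,x0,x1,y0,y1,res)[:,:,::-1].copy(); o=cv2.convertScaleAbs(o,alpha=1.5)
    for x in np.arange(np.ceil(x0*100)/100,x1,.01):
        c=int((x-x0)/res); cv2.line(o,(c,0),(c,25 if round(x*100)%5==0 else 8),(0,0,255),1)
    for y in np.arange(np.ceil(y0*100)/100,y1,.01):
        r=int((y1-y)/res); cv2.line(o,(0,r),(25 if round(y*100)%5==0 else 8,r),(0,0,255),1)
    cv2.imwrite(f"pics/{out}.png",o)
E
python3 - <<'E'
from push import *
carview("t5","c5",-.09,.05,-.13,-.04)
E
```

```text
(no output)
```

View pics/c5.png

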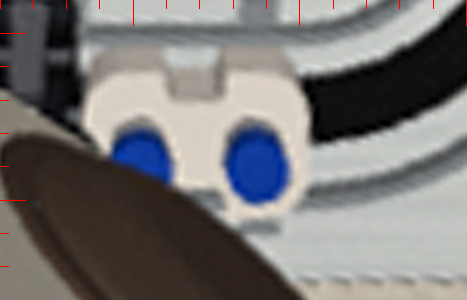

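```bash
python3 - <<'E'
from push import *
for s in (-.018,-.010,-.002,.006,.014,.022,.030,.038,.046):
    if go(s,v=.03,uf=5.5): break
look("t6"); look("s6","scene",140,370,80,290,2.8)
carview("t6","c6",-.02,.12,-.11,-.0)
E
```

```text
s=-18.0 stop=False t=8.89 err=[ 0.1  0.1 -0.1] F=[ 0.24 -0.47 -0.29] Falong=-0.18
s=-10.0 stop=False t=9.31 err=[ 0.2  0.  -0. ] F=[0.03 0.4  0.01] Falong=-0.09
s=-2.0 stop=False t=9.72 err=[ 0.1  0.1 -0.1] F=[-0.18  0.4  -0.27] Falong=0.11
s=6.0 stop=False t=10.15 err=[ 0.1  0.  -0.1] F=[ 0.05 -0.16  0.19] Falong=-0.01
s=14.0 stop=False t=10.58 err=[-0.1  0.  -0.1] F=[ 0.42 -0.43  0.43] Falong=-0.28
s=22.0 stop=False t=11.03 err=[-0.2  0.1 -0.1] F=[-0.48 -0.22 -0.17] Falong=0.53
s=30.0 stop=False t=11.47 err=[-0.2  0.1 -0.1] F=[ 1.27  0.25 -0.01] Falong=-1.25
s=38.0 stop=False t=11.91 err=[-0.2  0.  -0.1] F=[-0.57  0.24  0.2 ] Falong=0.35
s=46.0 stop=False t=12.35 err=[-0.2  0.1 -0.1] F=[-0.74 -0.48 -0.82] Falong=0.88
```

View pics/c6.png

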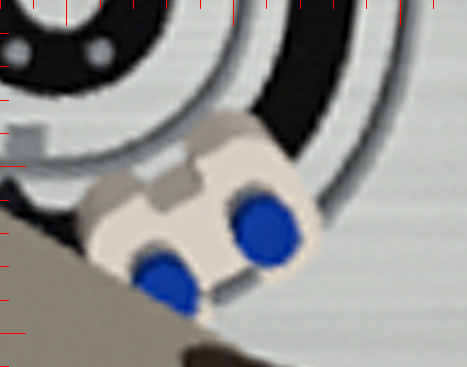

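View pics/s6.png

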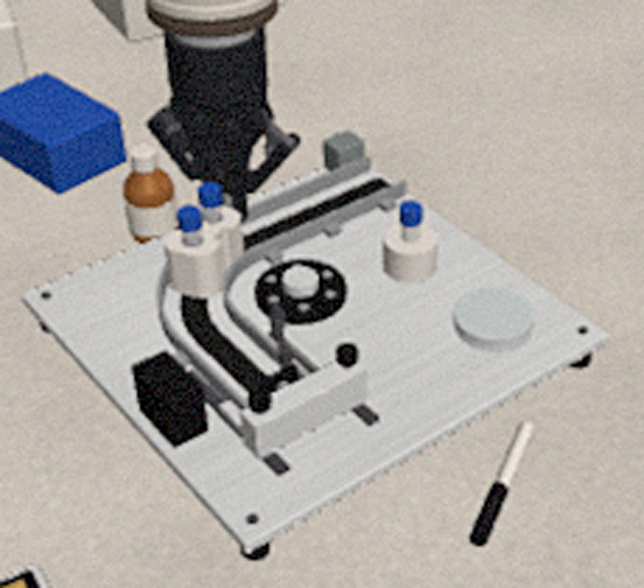

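```bash
python3 - <<'E'
from push import *
for s in (.054,.062,.070,.078,.086,.094,.102,.110,.118,.126,.134,.142,.150,.160,L+.040):
    if go(s,v=.03,uf=5.5): break
look("t7"); look("s7","scene",140,370,80,290,2.8)
carview("t7","c7",.02,.14,-.02,.14)
E
```

```text
s=54.0 stop=False t=12.89 err=[-0.1  0.1 -0.1] F=[ 0.61 -0.32  0.05] Falong=-0.22
s=62.0 stop=False t=13.33 err=[-0.1  0.  -0.1] F=[-0.36  0.48  0.08] Falong=-0.13
s=70.0 stop=False t=13.78 err=[-0.1  0.  -0. ] F=[ 0.49 -0.33  0.07] Falong=-0.02
s=78.0 stop=False t=14.22 err=[-0.1  0.  -0. ] F=[-0.5   0.16 -0.5 ] Falong=0.11
s=86.0 stop=False t=14.66 err=[-0.1 -0.  -0. ] F=[-0.28 -0.28  0.32] Falong=0.37
s=94.0 stop=False t=15.10 err=[-0.1  0.  -0. ] F=[-0.6  -0.4   0.48] Falong=0.58
s=102.0 stop=False t=15.54 err=[-0.1 -0.  -0. ] F=[-0.36 -0.35  0.03] Falong=0.43
s=110.0 stop=False t=15.98 err=[-0.1 -0.  -0. ] F=[ 0.   -0.96  0.29] Falong=0.95
s=118.0 stop=False t=16.43 err=[-0.1 -0.1 -0. ] F=[ 0.11 -0.03 -0.48] Falong=0.02
s=126.0 stop=False t=16.88 err=[-0.1 -0.1 -0. ] F=[ 0.29 -0.4   0.38] Falong=0.41
s=134.0 stop=False t=17.30 err=[0.  0.2 0. ] F=[ 0.51 -0.33  0.28] Falong=0.36
s=142.0 stop=False t=17.73 err=[0.  0.3 0. ] F=[ 0.3  -0.41 -0.23] Falong=0.44
s=150.0 stop=False t=18.14 err=[-0.   0.3  0. ] F=[-0.24  0.39  1.18] Falong=-0.41
s=160.0 stop=False t=18.62 err=[-0.   0.2  0. ] F=[-0.48 -0.21  0.38] Falong=0.15
s=173.5 stop=False t=19.23 err=[-0.   0.2  0. ] F=[ 0.21 -0.21  0.15] Falong=0.23
```

View pics/c7.png

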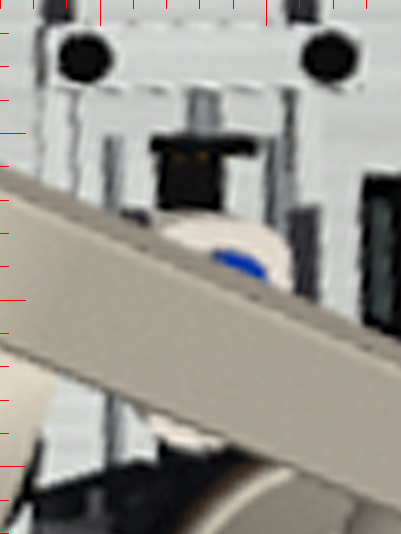

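View pics/s7.png

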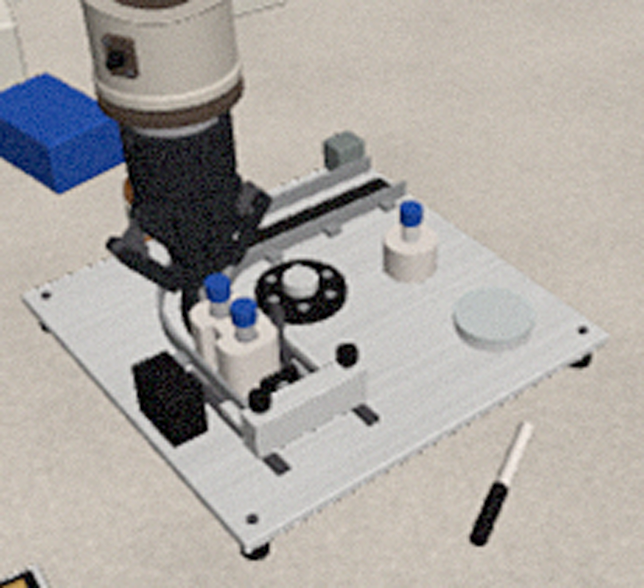

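```bash
cat >> push.py <<'E'
def fav(n=12):
    h=np.pi/2+TH; a=[]
    for _ in range(n):
        arm.hold(.01); F=np.array(telemetry.current_wrist_force()); a.append([-(F[0]*np.cos(h)+F[1]*np.sin(h)),-F[0]*np.sin(h)+F[1]*np.cos(h),F[2]])
    a=np.array(a); return a.mean(0),a.std(0)/np.sqrt(n)
def step(y,v=.01,uf=4.):
    P,q=pose(L+y,T,0,Z); r=arm.move_linear(P,frame=q,velocity=v,until_force=uf)
    m,e=fav(); t,pp,_=st(); print(f"y={y*1e3:.1f} stop={r} t={t:.2f} err={np.round((pp-P)*1e3,2)} F(along,lat,z)={m.round(2)} +-{e[0]:.2f}"); return r,m
E
python3 - <<'E'
from push import *
step(.052,v=.025)
for y in (.055,.057,.059,.061,.063):
    r,m=step(y,v=.01)
    if r or m[0]>7: break
E
```

```text
y=52.0 stop=False t=20.06 err=[0.01 0.   0.02] F(along,lat,z)=[ 0.19 -0.07 -0.05] +-0.09
y=55.0 stop=False t=20.61 err=[-0.01  0.06  0.  ] F(along,lat,z)=[-0.04  0.06 -0.14] +-0.13
y=57.0 stop=False t=21.06 err=[0.01 0.06 0.02] F(along,lat,z)=[ 0.16  0.13 -0.11] +-0.16
y=59.0 stop=False t=21.51 err=[-0.    0.04 -0.  ] F(along,lat,z)=[ 0.21 -0.03  0.04] +-0.10
y=61.0 stop=False t=21.96 err=[ 0.03 -0.04  0.01] F(along,lat,z)=[ 2.31 -0.47 -0.51] +-0.18
y=63.0 stop=False t=22.41 err=[ 0.   -0.01  0.02] F(along,lat,z)=[ 3.21 -0.55 -0.39] +-0.24
```

```bash
python3 - <<'E'
from push import *
look("s8","scene",190,290,140,240,6)
for y in (.065,.067,.0685,.0695,.070,.0705,.071):
    r,m=step(y,v=.008,uf=3)
    if r or m[0]>9: break
look("s9","scene",190,290,140,240,6)
E
python3 -c "
import cv2,numpy as np
a=cv2.imread('pics/s8.png');b=cv2.imread('pics/s9.png')
cv2.imwrite('pics/s89.png',cv2.resize(np.hstack([a,b]),(800,400)))"
```

```text
y=65.0 stop=False t=22.96 err=[ 0.05 -0.05  0.05] F(along,lat,z)=[ 4.42 -0.63 -0.42] +-0.13
y=67.0 stop=False t=23.46 err=[ 0.02 -0.11  0.01] F(along,lat,z)=[ 5.39 -0.56 -0.73] +-0.13
y=68.5 stop=False t=23.89 err=[ 0.06 -0.23  0.01] F(along,lat,z)=[ 6.08 -1.01 -0.87] +-0.09
y=69.5 stop=False t=24.27 err=[ 0.06 -0.3   0.02] F(along,lat,z)=[ 6.32 -0.81 -1.09] +-0.10
y=70.0 stop=False t=24.62 err=[ 0.06 -0.38  0.04] F(along,lat,z)=[ 7.28 -0.5  -0.97] +-0.11
y=70.5 stop=False t=24.97 err=[ 0.08 -0.41  0.05] F(along,lat,z)=[ 7.39 -0.52 -0.55] +-0.13
y=71.0 stop=False t=25.32 err=[ 0.08 -0.47  0.03] F(along,lat,z)=[ 7.71 -0.76 -0.68] +-0.13
```

View pics/s89.png

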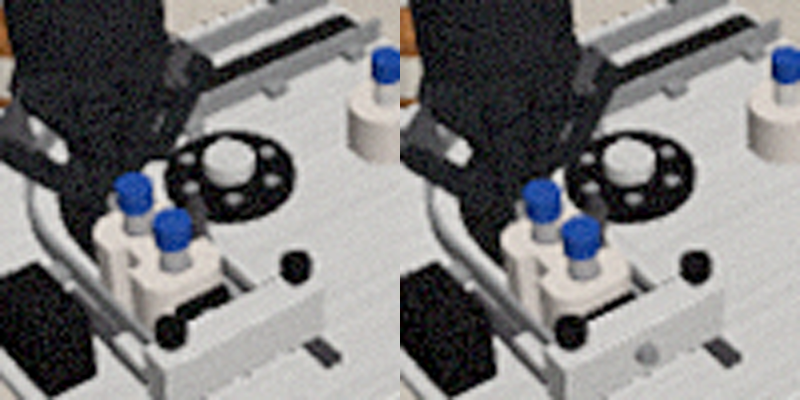

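```bash
python3 - <<'E'
from push import *
for y in (.0715,.072,.0725):
    r,m=step(y,v=.008,uf=3)
    if r or m[0]>8.8: break
look("s10","scene",190,290,140,240,6)
E
```

```text
y=71.5 stop=False t=25.72 err=[ 0.12 -0.49  0.07] F(along,lat,z)=[ 7.85 -0.93 -0.87] +-0.09
y=72.0 stop=False t=26.07 err=[ 0.13 -0.54  0.09] F(along,lat,z)=[ 8.08 -0.55 -0.45] +-0.16
y=72.5 stop=False t=26.42 err=[ 0.13 -0.57  0.08] F(along,lat,z)=[ 8.28 -0.65 -1.03] +-0.09
```

View pics/s10.png

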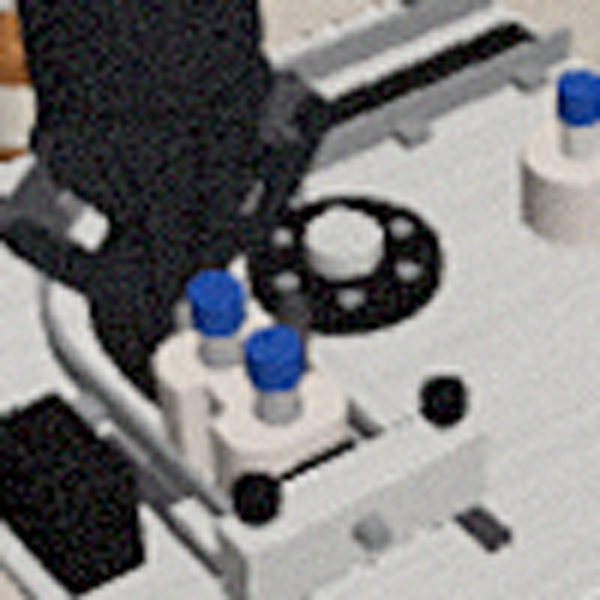

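```bash
python3 - <<'E'
from push import *
for y in (.0705,.0685,.067,.0655):
    r,m=step(y,v=.01,uf=15)
E
```

```text
y=70.5 stop=False t=26.92 err=[ 0.06 -0.34  0.01] F(along,lat,z)=[ 6.73 -0.77 -0.65] +-0.17
y=68.5 stop=False t=27.37 err=[ 0.04 -0.25  0.03] F(along,lat,z)=[ 6.37 -0.57 -0.72] +-0.16
y=67.0 stop=False t=27.77 err=[-0.04  0.17 -0.  ] F(along,lat,z)=[ 1.77 -0.13  0.06] +-0.11
y=65.5 stop=False t=28.17 err=[-0.06  0.08 -0.06] F(along,lat,z)=[ 0.    0.18 -0.1 ] +-0.10
```

```bash
python3 - <<'E'
from push import *
P,q=pose(L+.050,T,0,Z); arm.move_linear(P,frame=q,velocity=.04,until_force=15)
P,q=pose(L+.050,T,0,Z+.15); r=arm.move_linear(P,frame=q,velocity=.12,until_force=15)
print(r,st())
P2=P.copy(); P2[0]=.42; P2[1]=-.22; 
arm.move_pose(P2,q)
print(st())
look("t11"); look("s11","scene",140,370,80,290,2.8)
carview("t11","c11",.02,.14,-.02,.14)
E
```

```text
False (30.1083, array([ 0.64202335, -0.09231176,  0.15717015]), array([-0.54227175, -0.43649002, -0.75918618]))
(31.1167, array([ 0.42081869, -0.21989119,  0.15816692]), array([ 0.33770825, -0.0480554 , -0.55707463]))
```

View pics/t11.png

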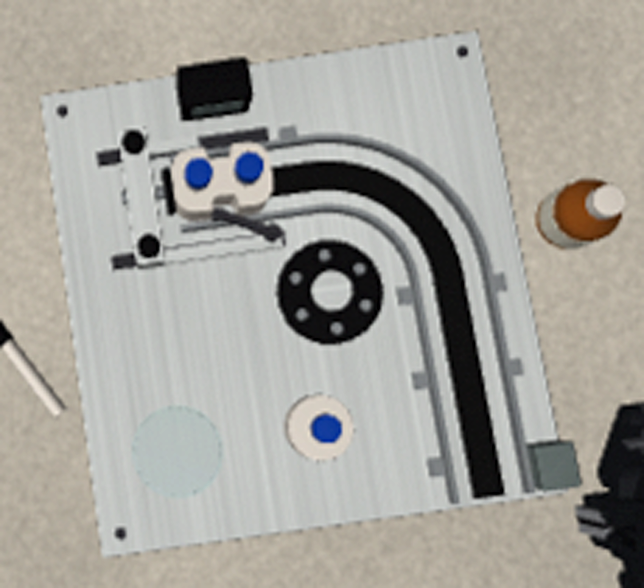

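View pics/s11.png

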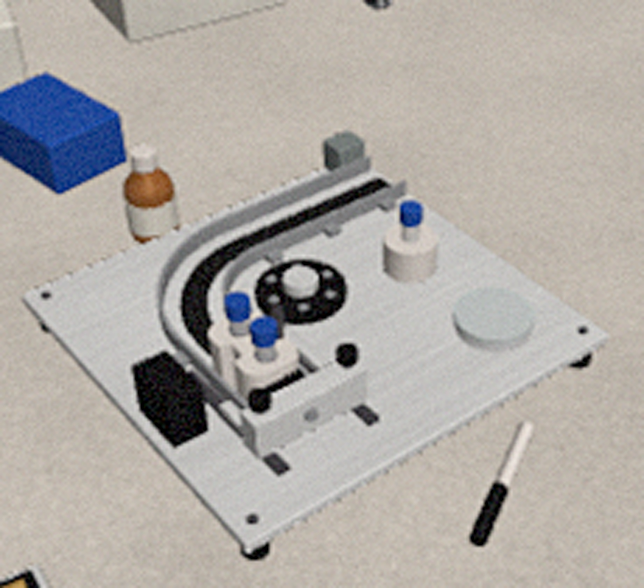

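View pics/c11.png

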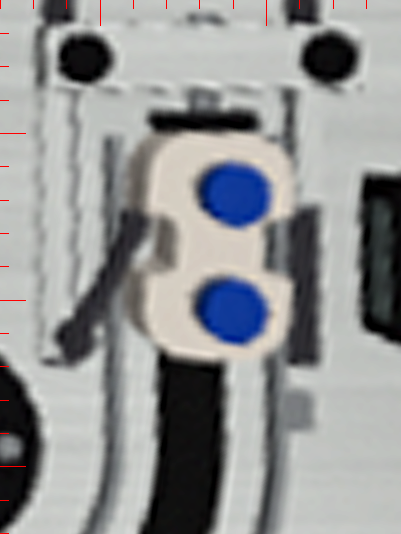

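```bash
python3 - <<'E'
from push import *
arm.hold(1.0)
d=vision.camera("top"); e=dict(np.load("top0.npz")); f=dict(np.load("t11.npz"))
def reg(a,b,x0,x1,y0,y1):
    A=cv2.cvtColor(a["color"][y0:y1,x0:x1],cv2.COLOR_RGB2GRAY).astype(np.float32);B=cv2.cvtColor(b["color"][y0:y1,x0:x1],cv2.COLOR_RGB2GRAY).astype(np.float32)
    (s,r)=cv2.phaseCorrelate(A,B,cv2.createHanningWindow(A.shape[::-1],cv2.CV_32F)); return np.round(s,2),round(float(np.abs(A-B).mean()),1)
for n,b in dict(puck=(335,375,255,295),dish=(280,325,260,302),reagent=(425,470,175,215),pen=(220,270,215,275),plate=(250,300,140,180),carriage=(275,300,160,215)).items(): print(n,reg(e,d,*b))
print("carrier t11->now",reg(f,d,295,345,165,200)); print(st()[0])
E
```

```text
puck (array([0.01, 0.04]), 0.5)
dish (array([0.44, 0.48]), 1.5)
reagent (array([0.53, 0.02]), 0.4)
pen (array([-0.01, -0.01]), 0.5)
plate (array([-0.01, -0.03]), 0.5)
carriage (array([0.39, 0.05]), 3.3)
carrier t11->now (array([ 0.07, -0.04]), 0.6)
32.2667
```

```bash
python3 - <<'E'
import numpy as np,cv2
a=np.load("scene0.npz")["color"].astype(int); b=np.load("s11.npz")["color"].astype(int)
t0=np.load("top0.npz")["color"].astype(int); t1=np.load("top1.npz")["color"].astype(int); t11=np.load("t11.npz")["color"].astype(int)
print("scene dish",np.abs(a-b)[175:215,295:345].mean(), "scene puck",np.abs(a-b)[145:185,265:305].mean(),"scene reagent",np.abs(a-b)[125:170,178:210].mean(),"empty",np.abs(a-b)[300:340,300:340].mean())
for n,(x,y) in (("0-1",(t0,t1)),("1-11",(t1,t11)),("0-11",(t0,t11))):
    D=(y-x)[262:300,282:324]; print(n,np.abs(D).mean().round(2),D.mean().round(2),D.std().round(2))
E
```

```text
scene dish 3.4243333333333332 scene puck 3.565625 scene reagent 3.666898148148148 empty 3.440625
0-1 3.94 3.94 0.81
1-11 2.51 -2.51 0.8
0-11 1.44 1.43 0.8
```

```bash
python3 - <<'E'
from cell import job_done,telemetry
print(telemetry.current_wrist_force(),telemetry.current_time()); print(job_done())
E
```

```text
[ 0.12245564 -0.13783865  0.13856721] 32.2667
the job is handed in; nothing more can be done
None
```

The carrier is latched in the dock, and I handed the job in at 32.3 s with the gripper well clear of everything. I pushed it from behind with the closed fingers, turning the tool with the lane through the bend. I then eased it into the dock in 0.5–2 mm steps, with a peak steady push of 8.3 N.

**Latch:**
- On backing off, the push dropped to 0 at 65.5 mm past bend_end. On the way in it had been about 4.5 N at that point, so the pawl now holds the carrier.
- The last top view shows the pawl tip in the notch and the head pressed in by about 7 mm. The carrier's centre is 66.5 mm past bend_end, a dock setting of about 11.5 mm; I had estimated 11.3 mm from the first pictures.
- The carrier had not moved after a further second of waiting.

**Bystanders:** The before and after pictures show the puck, dish, bottle and pen where they were. The apparent half-pixel shifts at the dish and bottle came with no real change in the pictures; at the dish there was only an even brightness shift.

**Push force on the way round:** I only read the force at the end of each move. It stayed within about 1.3 N, and the 4–6 N stop guards never tripped.

**One disagreement:** The reported TCP lies about 43 mm beyond the visible fingertips. Both cameras show this, and going down to a reported z of 0.006 touched nothing. I corrected for it and worked from the visible fingertips.

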